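# Stop the desktop lathe and raise its chuck guard

### The job

Press the lathe's mushroom stop button fully down and let it come back up; only then push the counterweighted chuck guard up by its front lip, past its balance point, so that it swings over and stays fully open by itself. Pick nothing up, and leave the chuck key, the turned pin and the oil bottle where they are. Finish with the hand clear of everything.

Things in the scene. Friction and masses are not known exactly. Their poses are not given: they have to be found in the camera images.
- lathe: Grey desktop lathe, fixed. Origin: centre of the underside of its blue tray, on the work surface; x level, away from the operator's side, y along the spindle to the headstock, z up. In mm: tray x -140..140, y -260..260, rim 24 high; headstock (box with chuck and button) x -70..65, y 100..230, top z 175; chuck axis x 0, z 140, 72 across, y 48..88; carriage x -96..65, y -113..-37, top z 172.
- guard_hinge (a point): Fixed point on the guard's hinge pin, at mid-width of the guard: in the lathe's frame x 55, y 45, z 195 mm. Axes as the lathe's; the guard turns about this y axis. In front of and below the lip there is free space down to the tray.
- guard_lip (a point): Lower front edge, mid-width, of the guard's lip: flat dark ledge 110 mm wide (along y), 6 thick, sticking out 32 mm towards the operator from the foot of the clear front panel. Guard down: the lip is level, this point is 156 mm operator-wards of the hinge axis and 48 mm below it (147 mm above the work surface). It circles the hinge at 163 mm; its axes turn with the guard.
- guard (a joint): Guard angle, rad: 0 = down over the chuck (start); grows as the lip rises and swings away from the operator; stop at 1.6 = fully open. The steel cylinder above the hinge (34 x 64 mm) is its counterweight. Balanced at about 0.89: below that it falls shut, beyond it falls open by itself, slowed by a damped hinge. It takes 0.9 to 1.6 N upwards at the lip to start it.
- stop_button_top (a point): Centre of the top face of the stop button, a red mushroom button 36 mm across standing on top of the headstock, 197 mm above the work surface; it is pressed straight down.
- stop_button (a joint): Travel of the stop button, m: 0 = up, 0.006 = fully down; a spring returns it and takes 5 N when fully down.
- chuck_key_mid (a point): Bystander: steel T-shaped chuck key lying on the work surface, 100 mm long with an 80 mm cross bar, 16 mm high; the point is its middle, 8 mm up.
- turned_pin_mid (a point): Bystander: stepped aluminium pin standing on the work surface, 34 mm across at the foot, 70 mm tall; the point is half-way up.
- oil_bottle_mid (a point): Bystander: small white oil bottle standing on the work surface, 42 mm across, 85 mm tall; the point is half-way up.

How it is judged:
By the outcome, as a careful person would: the job done as asked, in the order asked, and still so for the second after the job is handed in, with the robot touching nothing.
It also fails if it takes over 48 s, if anything falls off the work surface, if the arm or the gripper's body presses on something with over 40 N, if the wrist force passes 120 N, or if a joint passes its speed limit or range.

### The arm

A 6-joint arm with a two-finger parallel gripper is mounted at the origin on the work surface. World frame = base frame: x ahead of the robot, y to its left, z up, the work surface at z = 0. Lengths are in m, angles in rad, forces in N, time in s.
With the tool pointing down it reaches from about 0.375 to 0.925 m from the base axis. Payload 5.7 kg.
Tool frame: the origin (TCP) lies at the very end of the fingers, on their centre line; the grasp point (between the pads) lies robot.tcp_to_grasp behind it (robot.tcp_to_grasp is the distance from the TCP to the grasp point, in m); z points along the fingers, y is the direction in which the jaws open and shut (so a half turn about z gives the same grasp; the last joint's range is limited). The gripper opens to 88 mm and grips with 3 to 60 N. Pads are 20 mm wide; open, the fingers measure 115 mm over their backs; the gripper's body (75 mm by 178 mm) begins 61 mm behind the grasp point.
Start: joints at [1.196, 0.359, 1.51, -0, 1.272, -0.115], TCP at [0.154, 0.58, 0.191] pointing down, gripper open.
Joint ranges: [-2.97, 2.97], [-1.01, 2.36], [0.21, 2.38], [-0.96, 4.11], [0.2, 2.71], [-2.98, 2.98]. Speed limits (rad/s): [2.39, 2.39, 3.14, 3.14, 3.14, 3.14].

### API

Orientations are given as a unit quaternion [w, x, y, z].
In Python, from rig import robot gives the robot as it stands.
- The arm moves only by the tool step_arm, never from a script. Its argument "plan" is a list of rows, each an object of numbers: "gripper": the closure in counts, from 0 (fully open) to 255 (shut); "x", "y", "z": the shift along the world's x, y, z in cm; "twist": the turn about the world's z in units of 5 degrees (1.0 is 5 degrees). In form: [{"gripper": .., "x": .., "y": .., "z": .., "twist": ..}, ...]. A call has 1 to 20 rows; each row is the pose to reach, as a shift and turn from the pose commanded when the call began; what a row does not reach only later rows make up. A row lasts 1/12 s, in which the tool goes at most 41.7 mm and 7.16 degrees, less where a joint would pass 70% of its speed; a pose out of reach is approached as far as the arm can. A call with a gripper value outside its range is refused whole. The fingers move at their own pace and stop on an object; "grip_force" is the grip in N (left out, the last holds). Time passes only in rows, so rows that repeat a pose let the fingers close. It gives the time, the measured TCP pose, the force and the opening at its end, in the units of the state.
- robot.observe(): the state, without advancing time (a new reading comes with each control period).
- robot.grab_frame(name): name is "scene" or "top" or "wrist"; returns a dict with "pixels" (420x560x3 uint8, red, green, blue), "z_map" (420x560 float32, m along the optical axis (not along the pixel's ray), 0 where there is no reading), "fx", "fy", "cx", "cy" (pixels), "xyz" and "attitude" of the camera in the world. Camera axes: x right, y up, looking along -z (the intrinsics and any distortion apply to the point x, -y, -z); pixel columns grow to the right and rows downward; lengths in m; the calibration is good to about 2 mm. A picture is of the moment at which its call begins.
- robot.hand_in(): hands the job in, once; it reports no verdict.
The state is a dict: "clock": time; "qpos": joint angles; "dq": joint speeds; "joint_torque": joint torques, N m; "ee_pos": TCP position; "ee_rot": TCP orientation; "wrist_force": force on the tool from outside, world axes, zero at the start; "moment": the same for the moment, N m; "width": finger opening in m.
Only numpy, scipy, OpenCV 4.12 (cv2) and the standard library are available. Lean on these libraries where they do the work, as an engineer would, in place of code of your own. Each camera call takes 0.05 s, during which the arm holds its last target. There are 200 camera calls.

## Working session

There is one attempt and no reset: what is moved stays moved. The work goes in short steps, Python scripts to look and compute and a tool call to move; the robot and the scene stay as the last step left them, time stands still between calls to the robot, and variables do not carry over. Pictures are saved under pics/ and viewed, about 8 in all and at most 12, crops included, and the job is handed in when it is done.

Besides the shell and the picture viewer there is one more tool, called as name(argument=value, ...), one argument or row to a line, values as JSON. step_arm: Moves the arm, as the interface text tells. Its arguments: {"type":"object","properties":{"plan":{"type":"array"},"grip_force":{"type":"number"}},"required":["plan"]}

```bash
mkdir -p pics
cat > h.py <<'E'
import numpy as np, cv2, pickle
from rig import robot
from scipy.spatial.transform import Rotation as R
def grab(n):
    f=robot.grab_frame(n); pickle.dump(f,open(n+'.pkl','wb')); return f
def rot(f):
    a=np.array(f['attitude'],float)
    return a if a.shape==(3,3) else R.from_quat(a[[1,2,3,0]]).as_matrix()
def world(f,u,v,d=None):
    d=f['z_map'][int(v),int(u)] if d is None else d
    p=np.array([(u-f['cx'])/f['fx']*d,-(v-f['cy'])/f['fy']*d,-d])
    return rot(f)@p+np.array(f['xyz'])
def cloud(f):
    v,u=np.mgrid[:420,:560]; d=f['z_map']
    p=np.stack([(u-f['cx'])/f['fx']*d,-(v-f['cy'])/f['fy']*d,-d],-1)
    return p@rot(f).T+np.array(f['xyz'])
E
python3 - <<'E'
from h import *
for n in('scene','top'):
    f=grab(n); cv2.imwrite(f'pics/{n}1.png',f['pixels'][:,:,::-1]); print(n,{k:v for k,v in f.items() if k not in('pixels','z_map')})
print(robot.observe(), robot.tcp_to_grasp)
E
```

```text
scene {'fx': 434.60634467273894, 'fy': 434.60634467273894, 'cx': 278.1039320874842, 'cy': 209.46114879292452, 'xyz': array([ 0.98974547, -0.23296234,  0.82355848]), 'attitude': array([0.79961443, 0.25105792, 0.15603554, 0.52272324])}
top {'fx': 447.14337604173414, 'fy': 447.14337604173414, 'cx': 283.0177439026519, 'cy': 214.51107609669634, 'xyz': array([ 0.46055832, -0.04766515,  1.00363039]), 'attitude': array([-0.69596756, -0.0277482 ,  0.03922093,  0.71646417])}
{'clock': 0.1, 'qpos': array([ 1.19592903e+00,  3.59434481e-01,  1.51126058e+00, -1.53490788e-05,
        1.27253605e+00, -1.15090966e-01]), 'dq': array([-1.32177785e-03, -3.35959016e-03, -4.14671321e-03,  4.17566988e-04,
       -7.43466186e-05, -1.26676985e-03]), 'joint_torque': array([-6.51940172e-04, -5.16363394e+01, -2.71407133e+01,  6.75602700e-02,
        2.78652424e-02, -4.68396718e-05]), 'ee_pos': array([0.15388627, 0.57925529, 0.19021703]), 'ee_rot': array([-1.91577717e-04,  1.29520964e-01,  9.91576345e-01, -7.96547538e-04]), 'wrist_force': array([-0.31943279,  1.34116819, -0.15694928]), 'moment': array([-0.01388417, -0.02935492, -0.00611887]), 'width': 0.08829102956275843} 0.0187
```

View pics/scene1.png

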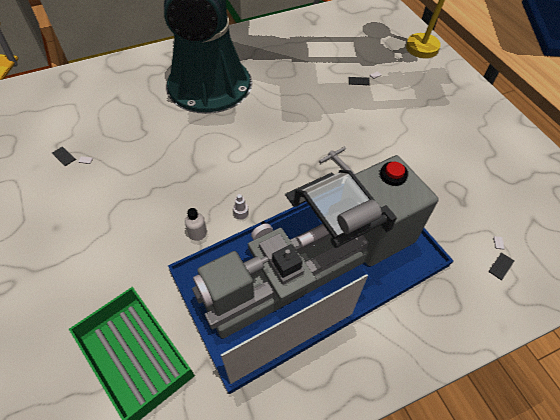

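View pics/top1.png

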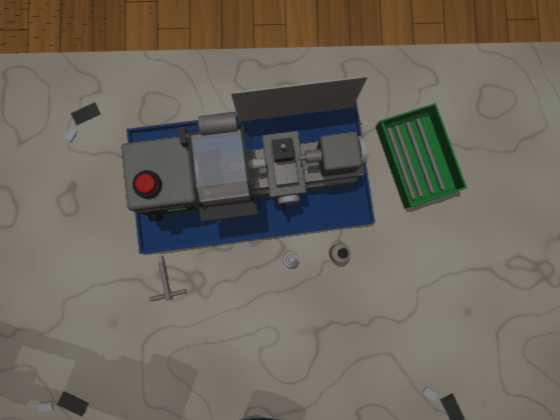

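Scene: button (396,170), counterweight (360,215), lip near (295,195). Top: button (146,183), lip (228,211), and key, pin and bottle at (167,285), (291,259) and (341,253), all on the robot's side of the lathe.

Run:
```python
from h import *
def cast(f,u,v,z):
    a=world(f,u,v,1.0)-f['xyz']; return np.array(f['xyz'])+a*(z-f['xyz'][2])/a[2]
for n in('top','scene'):
    f=pickle.load(open(n+'.pkl','rb')); h=cv2.cvtColor(f['pixels'],cv2.COLOR_RGB2HSV); C=cloud(f)
    red=(((h[...,0]<8)|(h[...,0]>172))&(h[...,1]>150)&(h[...,2]>90)).astype(np.uint8)
    k,_,st,ce=cv2.connectedComponentsWithStats(red); i=1+st[1:,4].argmax()
    print(n,'button px',ce[i],st[i],'cast',cast(f,*ce[i],.197),'depth',np.median(C[red>0],0))
    blue=((h[...,0]>105)&(h[...,0]<125)&(h[...,1]>150)&(h[...,2]>40)).astype(np.uint8)
    k,l,st,ce=cv2.connectedComponentsWithStats(blue)
    if n=='top':
        pts=np.argwhere((blue>0))[:,::-1]; pts=pts[(pts[:,0]>110)&(pts[:,0]<390)&(pts[:,1]>80)&(pts[:,1]<270)]
        r=cv2.minAreaRect(np.array([cast(f,*p,.024)[:2]*1000 for p in pts],np.float32)); print('tray',r, cv2.boxPoints(r))
        for nm,(u,v) in dict(lip=(228,211),lipl=(203,213),lipr=(252,208),key=(167,285),pin=(291,259),bot=(341,253)).items(): print(nm,C[v,u])
```

```text
top button px [144.18411552 182.50541516] [135 174  19  18 277] cast [0.60252933 0.18844741 0.197     ] depth [0.60279521 0.18834196 0.19741363]
tray ((642.5202026367188, 6.4000244140625), (277.23516845703125, 514.7527465820312), 5.814554691314697) [[ 478.5413   248.40897]
 [ 530.6903  -263.69534]
 [ 806.49915 -235.60892]
 [ 754.3501   276.4954 ]]
lip [0.55083593 0.04205962 0.15355924]
lipl [0.54855446 0.0899908  0.15154033]
lipr [ 0.55539483 -0.00376134  0.15277007]
key [0.40715045 0.19224773 0.01529556]
pin [ 0.45574083 -0.07797302  0.07013551]
bot [ 0.46501337 -0.18075735  0.08269107]
scene button px [395.28909953 168.46445498] [386 162  19  14 211] cast [0.60303563 0.18756279 0.197     ] depth [0.60272672 0.18754182 0.19659714]
```

step_arm(
  plan=[
    {"gripper": 255, "x": 0, "y": 0, "z": 4, "twist": 0},
    {"gripper": 255, "x": 0, "y": 0, "z": 8, "twist": 1},
    {"gripper": 255, "x": 4, "y": -3, "z": 9, "twist": 2},
    {"gripper": 255, "x": 44.9, "y": -39.1, "z": 9, "twist": 4.2},
    {"gripper": 255, "x": 44.9, "y": -39.1, "z": 9, "twist": 4.2},
    {"gripper": 255, "x": 44.9, "y": -39.1, "z": 9, "twist": 4.2},
    {"gripper": 255, "x": 44.9, "y": -39.1, "z": 9, "twist": 4.2},
    {"gripper": 255, "x": 44.9, "y": -39.1, "z": 9, "twist": 4.2},
    {"gripper": 255, "x": 44.9, "y": -39.1, "z": 9, "twist": 4.2},
    {"gripper": 255, "x": 44.9, "y": -39.1, "z": 9, "twist": 4.2},
    {"gripper": 255, "x": 44.9, "y": -39.1, "z": 9, "twist": 4.2},
    {"gripper": 255, "x": 44.9, "y": -39.1, "z": 9, "twist": 4.2},
    {"gripper": 255, "x": 44.9, "y": -39.1, "z": 9, "twist": 4.2},
    {"gripper": 255, "x": 44.9, "y": -39.1, "z": 9, "twist": 4.2},
    {"gripper": 255, "x": 44.9, "y": -39.1, "z": 9, "twist": 4.2},
    {"gripper": 255, "x": 44.9, "y": -39.1, "z": 9, "twist": 4.2},
    {"gripper": 255, "x": 44.9, "y": -39.1, "z": 9, "twist": 4.2},
    {"gripper": 255, "x": 44.9, "y": -39.1, "z": 9, "twist": 4.2},
    {"gripper": 255, "x": 44.9, "y": -39.1, "z": 9, "twist": 4.2},
    {"gripper": 255, "x": 44.9, "y": -39.1, "z": 9, "twist": 4.2},
  ],
)

```text
clock: 1.77
ee_pos: [0.6017, 0.1898, 0.2805]
ee_rot: [-0.001, -0.054, 0.999, 0.0]
wrist_force: [0.0, 0.5, -0.2]
width: 0.0005
```

Run:
```python
from h import *
f=pickle.load(open('top.pkl','rb')); C=cloud(f)
for nm,(u,v) in dict(cw=(217,122),hood=(220,170),hoodfront=(222,195),arm=(185,140)).items(): print(nm,C[v-2:v+3,u-2:u+3].reshape(-1,3).max(0))
w=grab('wrist'); s=grab('scene'); print(robot.observe()['ee_pos'],w['xyz'])
x=cv2.resize(s['pixels'][100:280,260:500],None,fx=2,fy=2)
cv2.imwrite('pics/m2.png',np.vstack([w['pixels'][:,:,::-1][:,40:520][::1],x[:,:,::-1]])[:780] if 0 else x[:,:,::-1]); cv2.imwrite('pics/w2.png',w['pixels'][:,:,::-1])
```

```text
cw [0.69578996 0.04992924 0.26477378]
hood [0.62288271 0.05250586 0.21522924]
hoodfront [0.57903419 0.05199412 0.20189995]
arm [0.68244118 0.11679356 1.00363039]
[0.60167218 0.1902694  0.28099491] [0.52404874 0.18010177 0.47513387]
```

View pics/w2.png

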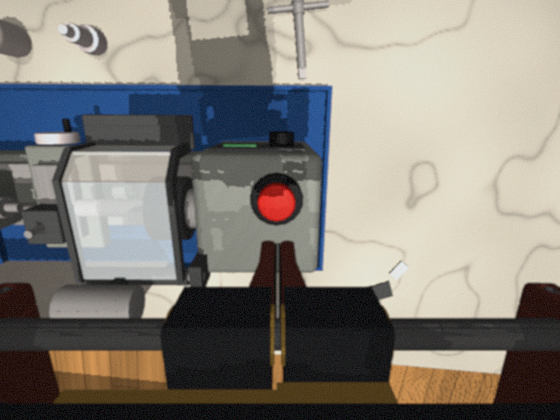

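View pics/m2.png

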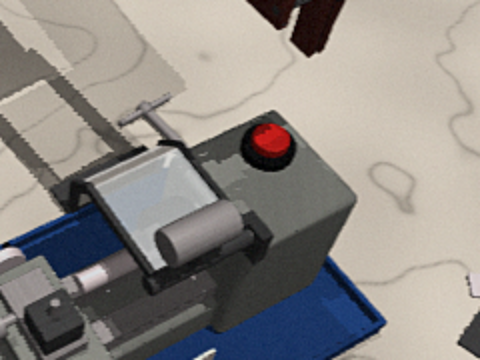

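Wrist view: the button (277,200) lies ahead of the shut fingers, which end at (278,245) in perspective. The scene view shows the guard still down. Next I press.

step_arm(
  plan=[
    {"gripper": 255, "x": 0.1, "y": -0.2, "z": -4, "twist": 0},
    {"gripper": 255, "x": 0.1, "y": -0.2, "z": -7, "twist": 0},
    {"gripper": 255, "x": 0.1, "y": -0.2, "z": -8, "twist": 0},
    {"gripper": 255, "x": 0.1, "y": -0.2, "z": -8.5, "twist": 0},
    {"gripper": 255, "x": 0.1, "y": -0.2, "z": -8.8, "twist": 0},
    {"gripper": 255, "x": 0.1, "y": -0.2, "z": -9.0, "twist": 0},
    {"gripper": 255, "x": 0.1, "y": -0.2, "z": -9.0, "twist": 0},
    {"gripper": 255, "x": 0.1, "y": -0.2, "z": -9.0, "twist": 0},
    {"gripper": 255, "x": 0.1, "y": -0.2, "z": -9.0, "twist": 0},
  ],
)

```text
clock: 2.62
ee_pos: [0.6049, 0.187, 0.1922]
ee_rot: [0.001, -0.053, 0.999, 0.0]
wrist_force: [-0.5, 0.7, 0.2]
width: 0.0006
```

step_arm(
  plan=[
    {"gripper": 255, "x": 0, "y": 0, "z": -0.2, "twist": 0},
    {"gripper": 255, "x": 0, "y": 0, "z": -0.2, "twist": 0},
    {"gripper": 255, "x": 0, "y": 0, "z": -0.2, "twist": 0},
  ],
)

```text
clock: 2.87
ee_pos: [0.6041, 0.1868, 0.189]
ee_rot: [0.0, -0.053, 0.999, -0.0]
wrist_force: [0.2, 0.6, 1.1]
width: 0.0003
```

Run:
```python
from h import *
o=robot.observe(); print(o['ee_pos'],o['wrist_force'])
s=grab('scene'); w=grab('wrist')
x=np.hstack([cv2.resize(s['pixels'][90:210,330:450],(400,400)),cv2.resize(w['pixels'][120:340,170:390],(400,400))])
cv2.imwrite('pics/p3.png',x[:,:,::-1]); o=robot.observe(); print(o['ee_pos'],o['wrist_force'])
```

```text
[0.6041414  0.18676304 0.18901877] [0.22112965 0.62878732 1.0727059 ]
[0.60411135 0.18676416 0.18892335] [0.41837081 0.12016377 0.57603513]
```

View pics/p3.png

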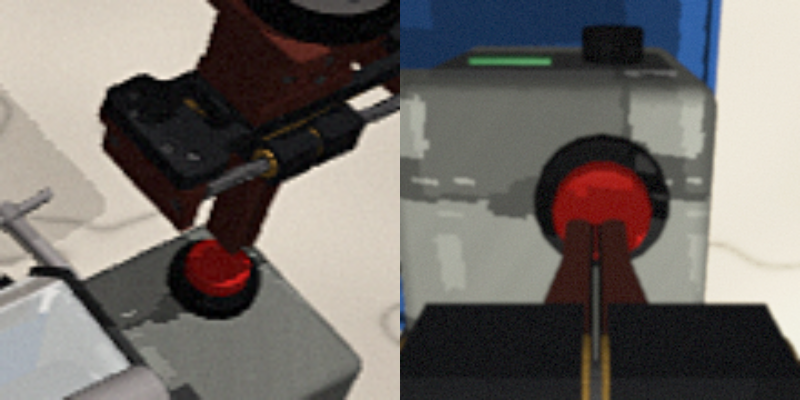

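The crops show the shut fingertips over the button but not clearly touching it: scene crop tip at (235,250), wrist crop tip at (600,220). I'll check with depth.

Run:
```python
from h import *
for n in('scene','wrist'):
    f=pickle.load(open(n+'.pkl','rb')); h=cv2.cvtColor(f['pixels'],cv2.COLOR_RGB2HSV); C=cloud(f)
    red=(((h[...,0]<8)|(h[...,0]>172))&(h[...,1]>150)&(h[...,2]>120)).astype(np.uint8)
    k,l,st,ce=cv2.connectedComponentsWithStats(red); i=1+st[1:,4].argmax(); P=C[l==i]
    print(n,st[i],'button med',np.median(P,0),P.min(0),P.max(0))
f=pickle.load(open('scene.pkl','rb'));C=cloud(f)
for (u,v) in [(398,160),(400,163),(397,155),(401,150)]: print('s',f['pixels'][v,u],C[v,u])
f=pickle.load(open('wrist.pkl','rb'));C=cloud(f)
for (u,v) in [(270,245),(285,245),(270,260),(285,260),(268,275)]: print('w',f['pixels'][v,u],C[v,u])
```

```text
scene [394 171  11   5  22] button med [0.61580869 0.19007849 0.19607231] [0.61357443 0.17767694 0.1936715 ] [0.61880369 0.20035796 0.1997736 ]
wrist [ 256  213   51   43 1289] button med [0.59678782 0.1879391  0.19763193] [0.52611011 0.17144563 0.18720806] [0.61656959 0.20471068 0.38342231]
s [38 21 17] [0.61037364 0.17863277 0.23297734]
s [38 19 16] [0.61527226 0.18084898 0.22898184]
s [38 22 17] [0.60321282 0.17954402 0.23856635]
s [26 12  4] [0.61104526 0.17636645 0.26112505]
w [52 26 17] [0.59386272 0.18064648 0.22913174]
w [56 29 28] [0.59351608 0.18879267 0.22798189]
w [57 30 28] [0.59413512 0.18103924 0.24646189]
w [57 34 23] [0.59331912 0.18829589 0.24657327]
w [55 29 20] [0.59447551 0.18048093 0.26063635]
```

Run:
```python
from h import *
for n in('scene','wrist'):
    f=pickle.load(open(n+'.pkl','rb')); C=cloud(f)
    m=(np.hypot(C[...,0]-.604,C[...,1]-.187)<.016)&(C[...,2]<.28)
    z=C[...,2][m]; print(n,np.histogram(z,bins=np.arange(.18,.281,.005)))
o=robot.observe(); print(o['joint_torque'],o['qpos'])
```

```text
scene (array([  2,  24,  42, 156,   0,   0,   0,   1,  12,  38,  28,  33,  32,
        27,  34,  24,  26,  22,  17,  10]), array([0.18 , 0.185, 0.19 , 0.195, 0.2  , 0.205, 0.21 , 0.215, 0.22 ,
       0.225, 0.23 , 0.235, 0.24 , 0.245, 0.25 , 0.255, 0.26 , 0.265,
       0.27 , 0.275, 0.28 ]))
wrist (array([   0,    0,    0, 1062,    0,    0,    0,    0,   78,  124,  135,
        149,  178,  163,  211,  294,  318,  312,  106,  132]), array([0.18 , 0.185, 0.19 , 0.195, 0.2  , 0.205, 0.21 , 0.215, 0.22 ,
       0.225, 0.23 , 0.235, 0.24 , 0.245, 0.25 , 0.255, 0.26 , 0.265,
       0.27 , 0.275, 0.28 ]))
[ 2.19587266e-03 -5.49898660e+01 -2.74437404e+01 -8.90958676e-03
  7.61596975e-02  6.99014913e-05] [ 1.90727501e-01  4.06784641e-01  1.43911162e+00 -1.15387993e-04
  1.29579820e+00 -1.48665522e+00]
```

Both cameras put the fingertips at z≈0.221, about 32 mm above the reported TCP z (0.189), with xy agreeing. So the button (0.197) hasn't been touched yet. I'll trust the cameras and descend gently on force.

step_arm(
  plan=[
    {"gripper": 255, "x": 0, "y": 0, "z": -1, "twist": 0},
    {"gripper": 255, "x": 0, "y": 0, "z": -2, "twist": 0},
    {"gripper": 255, "x": 0, "y": 0, "z": -2.4, "twist": 0},
    {"gripper": 255, "x": 0, "y": 0, "z": -2.7, "twist": 0},
    {"gripper": 255, "x": 0, "y": 0, "z": -2.7, "twist": 0},
    {"gripper": 255, "x": 0, "y": 0, "z": -2.7, "twist": 0},
  ],
)

```text
clock: 3.47
ee_pos: [0.6034, 0.1867, 0.1618]
ee_rot: [-0.001, -0.053, 0.999, -0.0]
wrist_force: [-2.1, 0.7, 5.1]
width: 0.0006
```

step_arm(
  plan=[
    {"gripper": 255, "x": 0, "y": 0, "z": -0.15, "twist": 0},
    {"gripper": 255, "x": 0, "y": 0, "z": -0.3, "twist": 0},
    {"gripper": 255, "x": 0, "y": 0, "z": -0.3, "twist": 0},
    {"gripper": 255, "x": 0, "y": 0, "z": -0.3, "twist": 0},
  ],
)

```text
clock: 3.8
ee_pos: [0.6038, 0.1868, 0.1596]
ee_rot: [-0.0, -0.053, 0.999, -0.0]
wrist_force: [-4.1, -0.8, 6.4]
width: 0.0008
```

step_arm(
  plan=[
    {"gripper": 255, "x": 0, "y": 0, "z": -0.2, "twist": 0},
    {"gripper": 255, "x": 0, "y": 0, "z": -0.4, "twist": 0},
    {"gripper": 255, "x": 0, "y": 0, "z": -0.4, "twist": 0},
    {"gripper": 255, "x": 0, "y": 0, "z": -0.4, "twist": 0},
  ],
)

```text
clock: 4.13
ee_pos: [0.6041, 0.1868, 0.1592]
ee_rot: [0.001, -0.053, 0.999, -0.0]
wrist_force: [-11.4, -2.2, 27.9]
width: 0.0004
```

Bottomed out: force rose to 28 N and z stopped, against 5 N for the spring. Now I release and move to a hover in front of the lip.

step_arm(
  plan=[
    {"gripper": 255, "x": 0, "y": 0, "z": 1.5, "twist": 0},
    {"gripper": 255, "x": 0, "y": 0, "z": 4, "twist": 0},
    {"gripper": 255, "x": 0, "y": 0, "z": 8, "twist": 0},
    {"gripper": 255, "x": -8.9, "y": -3, "z": 8, "twist": 0},
    {"gripper": 255, "x": -8.9, "y": -3, "z": 8, "twist": 0},
    {"gripper": 255, "x": -8.9, "y": -3, "z": 8, "twist": 0},
    {"gripper": 255, "x": -8.9, "y": -14.8, "z": 8, "twist": 0},
    {"gripper": 255, "x": -8.9, "y": -14.8, "z": 8, "twist": 0},
    {"gripper": 255, "x": -8.9, "y": -14.8, "z": 8, "twist": 0},
    {"gripper": 255, "x": -8.9, "y": -14.8, "z": 4, "twist": 0},
    {"gripper": 255, "x": -8.9, "y": -14.8, "z": 0, "twist": 0},
    {"gripper": 255, "x": -8.9, "y": -14.8, "z": -3, "twist": 0},
    {"gripper": 255, "x": -8.9, "y": -14.8, "z": -3, "twist": 0},
    {"gripper": 255, "x": -8.9, "y": -14.8, "z": -3, "twist": 0},
  ],
)

```text
clock: 5.3
ee_pos: [0.5139, 0.0389, 0.1239]
ee_rot: [-0.002, -0.053, 0.999, 0.0]
wrist_force: [-0.4, -0.1, -0.3]
width: 0.0005
```

Run:
```python
from h import *
s=grab('scene'); w=grab('wrist'); o=robot.observe(); print(o['ee_pos'],o['wrist_force'])
C=cloud(s); h=cv2.cvtColor(s['pixels'],cv2.COLOR_RGB2HSV)
red=(((h[...,0]<8)|(h[...,0]>172))&(h[...,1]>150)&(h[...,2]>120)); print('button z',np.median(C[red],0), red.sum())
W=cloud(w)
e=o['ee_pos']; m=(np.hypot(W[...,0]-e[0],W[...,1]-e[1])<.016)&(W[...,2]<.3); print('tip',np.percentile(W[m][:,2],[0,1,5]), np.median(W[m],0))
x=np.hstack([cv2.resize(s['pixels'][80:260,240:440],(440,400)),cv2.resize(w['pixels'],(360,400))])
cv2.imwrite('pics/l4.png',x[:,:,::-1])
```

```text
[0.51677583 0.03889661 0.12647607] [-0.3741017  -0.42907176  0.26067153]
button z [0.60277627 0.18818812 0.19671135] 203
tip [0.01040323 0.011376   0.01220303] [0.506142   0.03763189 0.18543878]
```

View pics/l4.png

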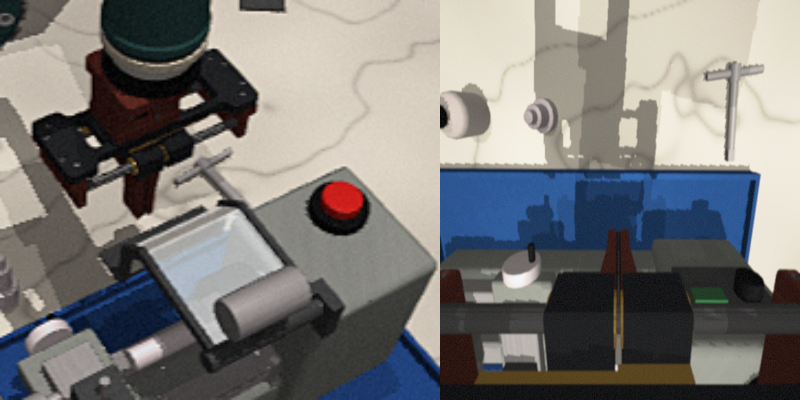

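Button back up (z 0.1967), guard still down, and the fingers hang just in front of the lip. Lowering, then pressing lightly against the lip's front edge.

step_arm(
  plan=[
    {"gripper": 255, "x": 0, "y": 0, "z": -3, "twist": 0},
    {"gripper": 255, "x": 0, "y": 0, "z": -4.3, "twist": 0},
    {"gripper": 255, "x": 0.6, "y": 0.1, "z": -4.3, "twist": 0},
    {"gripper": 255, "x": 1.0, "y": 0.1, "z": -4.3, "twist": 0},
    {"gripper": 255, "x": 1.2, "y": 0.1, "z": -4.3, "twist": 0},
    {"gripper": 255, "x": 1.2, "y": 0.1, "z": -4.3, "twist": 0},
  ],
)

```text
clock: 5.9
ee_pos: [0.5261, 0.0401, 0.0834]
ee_rot: [-0.001, -0.054, 0.999, 0.0]
wrist_force: [-6.5, 1.0, 1.2]
width: 0.0003
```

step_arm(
  plan=[
    {"gripper": 255, "x": 0.2, "y": 0, "z": 0, "twist": 0},
    {"gripper": 255, "x": 0.2, "y": 0, "z": 0.3, "twist": 0},
    {"gripper": 255, "x": 0.1, "y": 0, "z": 0.6, "twist": 0},
    {"gripper": 255, "x": 0, "y": 0, "z": 0.9, "twist": 0},
    {"gripper": 255, "x": -0.1, "y": 0, "z": 1.2, "twist": 0},
    {"gripper": 255, "x": -0.2, "y": 0, "z": 1.6, "twist": 0},
    {"gripper": 255, "x": -0.2, "y": 0, "z": 1.6, "twist": 0},
  ],
)

```text
clock: 6.48
ee_pos: [0.5222, 0.0398, 0.0992]
ee_rot: [-0.003, -0.054, 0.999, -0.0]
wrist_force: [-8.0, -1.9, -2.6]
width: 0.0003
```

Run:
```python
from h import *
s=grab('scene'); o=robot.observe(); print(o['ee_pos'],o['wrist_force'])
t=grab('top'); 
x=np.hstack([cv2.resize(s['pixels'][100:260,240:420],(420,380)),cv2.resize(t['pixels'][90:250,120:280],(380,380))])
cv2.imwrite('pics/l5.png',x[:,:,::-1])
```

```text
[0.52225934 0.03977367 0.0989501 ] [-7.45364626 -2.6679155  -2.33890832]
```

View pics/l5.png

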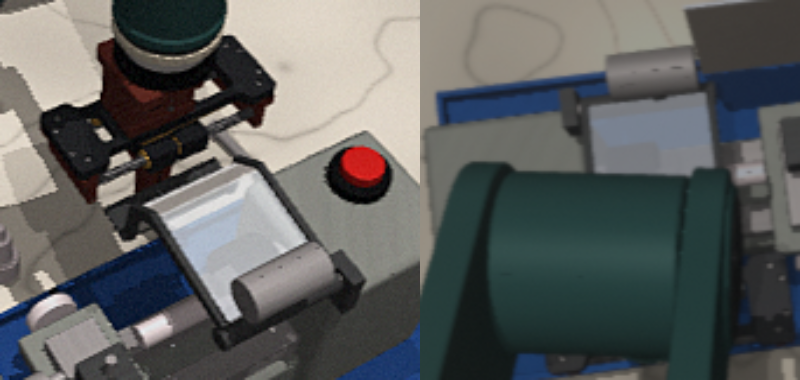

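The lip is following by friction: the load is -2.5 N in z, and x retreats as the arc predicts. Continuing along the arc.

step_arm(
  plan=[
    {"gripper": 255, "x": -0.1, "y": 0, "z": 0.5, "twist": 0},
    {"gripper": 255, "x": -0.15, "y": 0, "z": 1.0, "twist": 0},
    {"gripper": 255, "x": -0.2, "y": 0, "z": 1.6, "twist": 0},
    {"gripper": 255, "x": -0.22, "y": 0, "z": 2.2, "twist": 0},
    {"gripper": 255, "x": -0.25, "y": 0, "z": 2.8, "twist": 0},
    {"gripper": 255, "x": -0.25, "y": 0, "z": 3.3, "twist": 0},
    {"gripper": 255, "x": -0.2, "y": 0, "z": 4.0, "twist": 0},
    {"gripper": 255, "x": -0.1, "y": 0, "z": 4.8, "twist": 0},
    {"gripper": 255, "x": 0.05, "y": 0, "z": 5.6, "twist": 0},
    {"gripper": 255, "x": 0.2, "y": 0, "z": 6.4, "twist": 0},
  ],
)

```text
clock: 7.42
ee_pos: [0.5223, 0.0397, 0.1629]
ee_rot: [-0.004, -0.054, 0.999, -0.0]
wrist_force: [-11.7, -2.0, 2.0]
width: 0.0003
```

Run:
```python
from h import *
s=grab('scene'); o=robot.observe(); print(o['ee_pos'],o['wrist_force'])
cv2.imwrite('pics/l6.png',cv2.resize(s['pixels'][60:260,220:440],(660,600))[:,:,::-1])
```

```text
[0.52273101 0.03977859 0.16434223] [-15.21502163  -1.45581288   2.83560476]
```

View pics/l6.png

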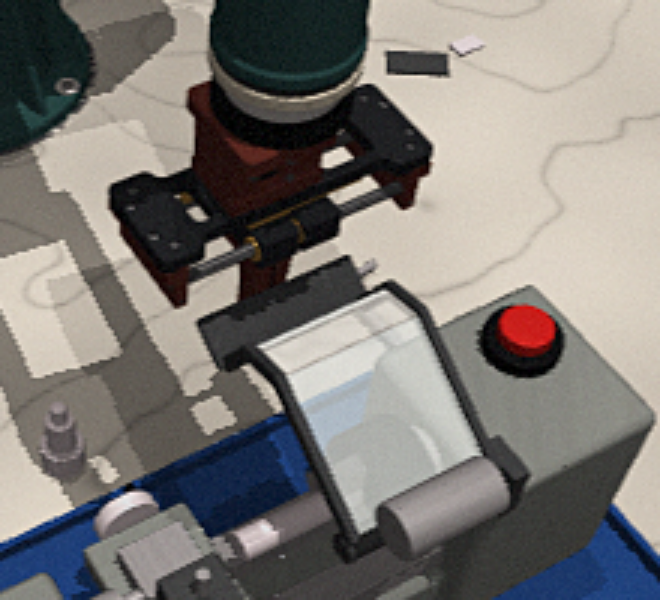

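The guard is at about 0.5 rad with the lip on the finger. Continuing past balance.

step_arm(
  plan=[
    {"gripper": 255, "x": 0.2, "y": 0, "z": 0.8, "twist": 0},
    {"gripper": 255, "x": 0.45, "y": 0, "z": 1.6, "twist": 0},
    {"gripper": 255, "x": 0.7, "y": 0.1, "z": 2.3, "twist": 0},
    {"gripper": 255, "x": 1.0, "y": 0.1, "z": 3.1, "twist": 0},
    {"gripper": 255, "x": 1.35, "y": 0.1, "z": 3.8, "twist": 0},
    {"gripper": 255, "x": 1.75, "y": 0.2, "z": 4.5, "twist": 0},
    {"gripper": 255, "x": 2.15, "y": 0.2, "z": 5.2, "twist": 0},
    {"gripper": 255, "x": 2.6, "y": 0.3, "z": 5.9, "twist": 0},
    {"gripper": 255, "x": 3.1, "y": 0.3, "z": 6.6, "twist": 0},
    {"gripper": 255, "x": 3.6, "y": 0.4, "z": 7.2, "twist": 0},
    {"gripper": 255, "x": 4.1, "y": 0.4, "z": 7.8, "twist": 0},
    {"gripper": 255, "x": 4.6, "y": 0.5, "z": 8.4, "twist": 0},
    {"gripper": 255, "x": 4.6, "y": 0.5, "z": 8.4, "twist": 0},
  ],
)

```text
clock: 8.55
ee_pos: [0.5763, 0.0449, 0.2489]
ee_rot: [0.003, -0.053, 0.999, -0.0]
wrist_force: [0.1, 0.8, -0.4]
width: 0.0005
```

Run:
```python
from h import *
s=grab('scene'); o=robot.observe(); print(o['ee_pos'],o['wrist_force'])
cv2.imwrite('pics/l7.png',cv2.resize(s['pixels'][40:260,220:440],(600,600))[:,:,::-1])
```

```text
[0.5751687  0.04489891 0.24766887] [ 0.16110402  0.2046599  -0.64981682]
```

View pics/l7.png

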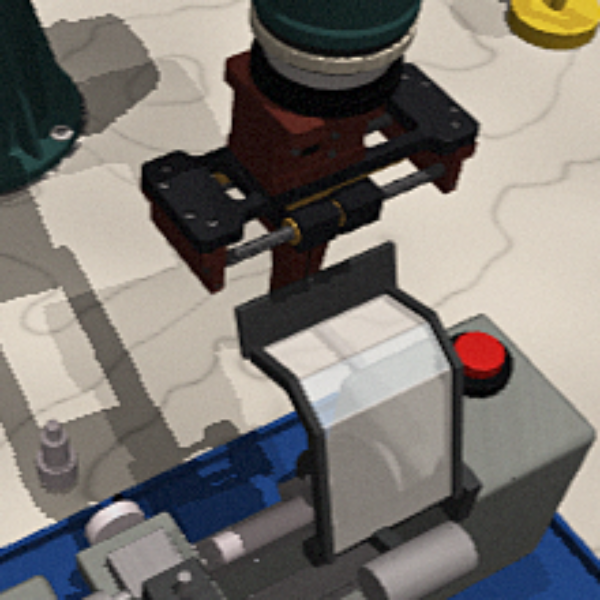

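Guard upright at about 1.1 rad and contact force zero, so it is moving away by itself. I'll hold as a safeguard, then retreat.

step_arm(
  plan=[
    {"gripper": 255, "x": 0, "y": 0, "z": 0, "twist": 0},
    {"gripper": 255, "x": 0, "y": 0, "z": 0, "twist": 0},
    {"gripper": 255, "x": 0, "y": 0, "z": 0, "twist": 0},
    {"gripper": 255, "x": 0, "y": 0, "z": 0, "twist": 0},
    {"gripper": 255, "x": 0, "y": 0, "z": 0, "twist": 0},
    {"gripper": 255, "x": 0, "y": 0, "z": 0, "twist": 0},
    {"gripper": 255, "x": 0, "y": 0, "z": 0, "twist": 0},
    {"gripper": 255, "x": 0, "y": 0, "z": 0, "twist": 0},
    {"gripper": 255, "x": -3, "y": 0, "z": 0, "twist": 0},
    {"gripper": 255, "x": -6, "y": 0, "z": 1, "twist": 0},
    {"gripper": 255, "x": -9, "y": 0, "z": 2, "twist": 0},
    {"gripper": 255, "x": -12, "y": 0, "z": 3, "twist": 0},
    {"gripper": 255, "x": -12, "y": 0, "z": 3, "twist": 0},
    {"gripper": 255, "x": -12, "y": 0, "z": 3, "twist": 0},
    {"gripper": 255, "x": -12, "y": 0, "z": 3, "twist": 0},
    {"gripper": 255, "x": -12, "y": 0, "z": 3, "twist": 0},
    {"gripper": 255, "x": -12, "y": 0, "z": 3, "twist": 0},
    {"gripper": 255, "x": -12, "y": 0, "z": 3, "twist": 0},
    {"gripper": 255, "x": -12, "y": 0, "z": 3, "twist": 0},
    {"gripper": 255, "x": -12, "y": 0, "z": 3, "twist": 0},
  ],
)

```text
clock: 10.27
ee_pos: [0.4533, 0.0448, 0.2756]
ee_rot: [-0.0, -0.053, 0.999, -0.0]
wrist_force: [-0.5, 0.2, -1.2]
width: 0.0003
```

Run:
```python
from h import *
s=grab('scene'); t=grab('top'); s2=grab('scene'); o=robot.observe(); print(o['clock'],o['ee_pos'],o['wrist_force'])
print('change in guard area',np.abs(s['pixels'].astype(int)-s2['pixels'])[100:280,260:440].mean())
C=cloud(s2)
# lip expected at theta=1.6: radius .163 at alpha 1.302
L=lambda x,y:np.array([.6425+.9949*x-.101*y,.0064+.101*x+.9949*y])
m=np.isfinite(C[...,2])&(C[...,2]>.28)&(C[...,2]<.4); 
d=(C[...,:2]-[.6425,.0064])@np.array([[.9949,-.101],[.101,.9949]]); m&=(d[...,0]>-.02)&(d[...,0]<.12)&(np.abs(d[...,1]-.045)<.06)
print('guard top pts',m.sum(), 'z',np.percentile(C[...,2][m],[50,90,99]),'lathe x',np.percentile(d[...,0][m],[1,50,99]))
print('expected lip x,z',.055-.163*np.cos(1.302),.195+.163*np.sin(1.302))
cv2.imwrite('pics/e8.png',np.hstack([s2['pixels'][:,150:530],t['pixels'][:,100:500]])[:,:,::-1])
```

```text
10.4167 [0.45320122 0.04481494 0.27578543] [-0.20133957  0.47909122  0.12070146]
change in guard area 3.1890329218106994
guard top pts 3957 z [0.3191781  0.34373796 0.35245163] lathe x [0.01359284 0.04432616 0.07784775]
expected lip x,z 0.011711897897814058 0.35214687466313394
```

View pics/e8.png

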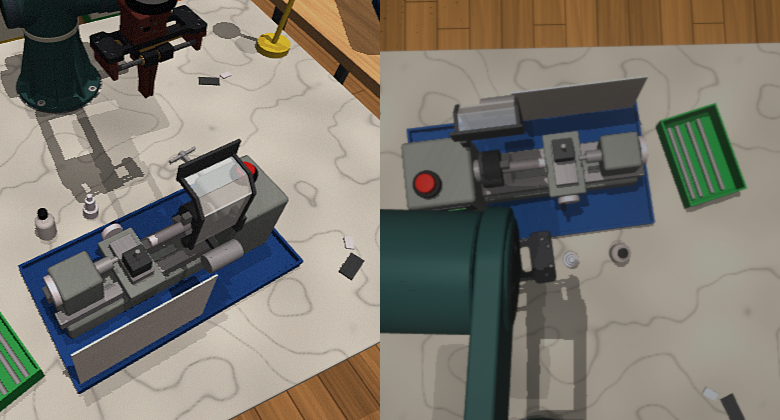

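The guard is fully open: the lip measures x 0.014, z 0.352, against 0.012, 0.352 expected at the 1.6 stop. The hand is clear. Pin and bottle sit at their original pixels, and the key still lies where it was in the scene view.

```bash
python3 -c "
from rig import robot
print(robot.hand_in())"
```

```text
the job is handed in; nothing more can be done
None
```

The stop button was pressed fully down and came back up, and then the guard was pushed past balance and stayed fully open. I handed the job in at about 10.4 s on the robot's clock. No verdict was reported.

- **Button:** I pressed until it stopped moving; force rose to about 28 N, against the spring's 5 N. The camera then measured its top at z 0.197, so it was up again before I touched the guard.
- **Guard:** I carried the lip up its arc with shut fingers pressed against its front edge, past balance, until the contact force fell to zero. The last check put the lip at x 0.014, z 0.352 in the lathe's frame, against 0.012 and 0.352 expected at the 1.6 rad stop.
- **Surroundings:** The hand finished clear, with the wrist force at noise level. The pin and bottle are at their original pixels in the top view. The arm hid the key there, so I judged it by eye only in the scene view, where it looked unmoved.

**Disagreement:** both cameras showed the fingertips about 32 mm higher than the reported TCP height. My first press at the nominal height therefore missed the button, and I went by the cameras and the force reading instead.

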